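# Tip two tile crates to find the stamped one and push it to the dispatch rail

## Task

Two look-alike lidded tile crates stand on the pottery table. Without grasping or lifting anything, press on the ledge of each crate's lid to tip it over towards the robot, so that it stays resting on its near end with its underside showing. Then push the one with the ring stamped underneath, tipped as it is, away from the robot until its underside rests squarely against the low wooden dispatch rail, leaving the other crate tipped up where it is and the pots and tools around them undisturbed.

Things in the scene. Friction and masses are not known exactly. Their poses are not given: they have to be found in the camera images.
- stamped_crate: plywood tile crate, 0.33 to 0.57 kg: box 135 (x) x 120 (y) x 110, flat lid board on it 8 thick (top at 118) sticking out 32 as a ledge at the near (-x) end. Stands on a flat foot from x -50 to 10; beyond, the underside slopes up to 43 high at the far end, x 85. Origin on the table, 50 beyond the near foot edge; z up. Starts within 0.25 rad of square. Dark ring, 75 dia, with a dot in it stamped on the sloping underside.
- plain_crate: plywood tile crate, 0.33 to 0.57 kg: box 135 (x) x 120 (y) x 110, flat lid board on it 8 thick (top at 118) sticking out 32 as a ledge at the near (-x) end. Stands on a flat foot from x -50 to 10; beyond, the underside slopes up to 43 high at the far end, x 85. Origin on the table, 50 beyond the near foot edge; z up. Starts within 0.25 rad of square. Underside bare.
- stamped_crate_ledge (a point): middle of the near (-x) end of the stamped crate's lid board, on top, 82 from the crate's axis at height 118. Pressed down and drawn towards the robot here, along an arc about the foot edge, the crate tips; past about 45 degrees it goes over by itself and stays at 74 degrees on this edge and the foot edge, underside facing +x, lid facing the robot
- plain_crate_ledge (a point): middle of the near (-x) end of the plain crate's lid board, on top, 82 from the crate's axis at height 118. Pressed down and drawn towards the robot here, along an arc about the foot edge, the crate tips; past about 45 degrees it goes over by itself and stays at 74 degrees on this edge and the foot edge, underside facing +x, lid facing the robot
- stamped_crate_foot (a point): middle of the stamped crate's box's near (-x) bottom edge, 50 from the origin: the edge it tips about. When it rests tipped against the rail this edge is 8 short of the rail's face, for the underside leans over the rail
- plain_crate_foot (a point): middle of the plain crate's box's near (-x) bottom edge, 50 from the origin: the edge it tips about
- rail: fixed wooden dispatch rail running left-right beyond the crates: 22 thick (x), 840 long (y), a bar from height 8 to 30 on flat steel feet. Origin at the table under its centre; its robot-side face is 11 from the origin towards -x; turned up to 0.08 rad.
- mug: Bystander, to be left alone: white ceramic mug with a handle, 72 dia x 75 tall, origin under its centre
- bowl: Bystander, to be left alone: terracotta bowl, 120 dia x 45 tall, origin under its centre
- glaze_jar: Bystander, to be left alone: glaze jar with a white cap, 64 dia x 70 tall, origin under its centre
- kiln_post: Bystander, to be left alone: upright kiln post, a plaster-coloured cylinder 40 dia x 70 tall, origin under its centre
- cup: Bystander, to be left alone: plain off-white cup without a handle, 68 dia x 60 tall, origin under its centre
- sponge_block: Bystander, to be left alone: small yellow foam-look block 70 x 40 x 30 tall, origin under its centre
Not all that is in view belongs to the job. Leave any green look-alike of the stamped_crate alone. Leave any pink look-alike of the plain_crate alone.

How it is judged:
On the way:
1. both crates rest tipped on their near ends, the stamped one still more than 60 mm from the rail (angle between stamped_crate's own z axis and vertical between 1.15 and 1.42 rad and height (world z) of each of stamped_crate_ledge, plain_crate_ledge below 0.02 m and height (world z) of each of stamped_crate_foot, plain_crate_foot below 0.01 m and angle between plain_crate's own z axis and vertical between 1.15 and 1.42 rad and x of stamped_crate_foot in the frame of rail below -0.08 m), for 0.2 s.
At the end, for the whole second after the job is handed in: Both crates rest still, tipped 1.15 to 1.42 rad on their near ends (ledge end and foot edge on the table); the stamped one's foot edge is within 20 mm of the rail's face and square to it within 0.12 rad; the plain one's foot edge is within 60 mm of where it began (angle between stamped_crate's own z axis and vertical between 1.15 and 1.42 rad and height (world z) of each of stamped_crate_ledge, plain_crate_ledge below 0.02 m and height (world z) of each of stamped_crate_foot, plain_crate_foot below 0.01 m and angle between plain_crate's own z axis and vertical between 1.15 and 1.42 rad and x of stamped_crate_foot in the frame of rail between -0.031 and -0.008 m and y of stamped_crate_foot in the frame of rail between -0.38 and 0.38 m and angle between the y axis of stamped_crate and the y axis of rail, either way round below 0.12 rad and distance of plain_crate_foot from where it was at the start of the episode below 0.06 m and linear speed of each of stamped_crate, plain_crate below 0.01 m/s); the robot touches nothing.
It fails at once if a crate is lifted off the table or carried (height (world z) of any of stamped_crate, plain_crate above 0.075 m or (height (world z) of stamped_crate above 0.02 m and angle between stamped_crate's own z axis and vertical below 0.2 rad) or (height (world z) of plain_crate above 0.02 m and angle between plain_crate's own z axis and vertical below 0.2 rad)).
It fails at once if a crate is turned right over (tilted beyond 1.75 rad) (angle between any of stamped_crate, plain_crate's own z axis and vertical above 1.75 rad).
It fails at once if a bystander is moved by more than 25 mm (distance of any of mug, bowl, glaze_jar, kiln_post, cup, sponge_block from where it was at the start of the episode above 0.025 m).
It also fails if it takes over 67 s, if anything falls off the work surface, if the arm or the gripper's body presses on something with over 40 N, if the wrist force passes 120 N, or if a joint passes its speed limit or range.

## Robot

A 6-joint arm with a two-finger parallel gripper is mounted at the origin on the work surface. World frame = base frame: x ahead of the robot, y to its left, z up, the work surface at z = 0. Lengths are in m, angles in rad, forces in N, time in s.
With the tool pointing down it reaches from about 0.35 to 0.775 m from the base axis. Payload 7.3 kg.
Tool frame: the origin (TCP) lies at the very end of the fingers, on their centre line; the grasp point (between the pads) lies 19 mm behind it; z points along the fingers, y is the direction in which the jaws open and shut (so a half turn about z gives the same grasp; the last joint's range is limited). The gripper opens to 92 mm and grips with 3 to 60 N. Pads are 19 mm wide; open, the fingers measure 130 mm over their backs; the gripper's body (75 mm by 190 mm) begins 47 mm behind the grasp point.
Start: joints at [1.01, 0.342, 1.524, -0, 1.275, -0.146], TCP at [0.212, 0.481, 0.227] pointing down, gripper open.
Joint ranges: [-2.53, 2.53], [-0.77, 2.02], [0.04, 2.7], [-1, 4.14], [0.28, 2.66], [-3.11, 3.11]. Speed limits (rad/s): [2.57, 2.57, 3.14, 3.14, 3.14, 3.14].

## Interface

Orientations are given as [roll, pitch, yaw] about the fixed x, y, z axes, in that order (R = Rz(yaw) Ry(pitch) Rx(roll)).
In Python, from cell import robot gives the robot as it stands.
- The arm moves only by the tool apply_moves, never from a script. Its argument "plan" is a list of rows, each an object of numbers: "tx", "ty", "tz": the shift along the tool's x, y, z in m; "yaw": the turn about the tool's z in rad; "grip": the opening, from -1 (shut) to 1 (fully open), so that 0 is half open. In form: [{"tx": .., "ty": .., "tz": .., "yaw": .., "grip": ..}, ...]. A call has 1 to 8 rows; each row is the pose to reach, as a shift and turn from the pose commanded when the call began, along the tool's axes at that moment; what a row does not reach only later rows make up. A row lasts 1/8 s, in which the tool goes at most 62.5 mm and 10.7 degrees, less where a joint would pass 70% of its speed; a pose out of reach is approached as far as the arm can. A call with a gripper value outside its range is refused whole. The fingers move at their own pace and stop on an object; "force" is the grip in N (left out, the last holds). Time passes only in rows, so rows that repeat a pose let the fingers close. It gives the time, the measured TCP pose, the force and the opening at its end, in the units of the state.
- robot.observe(): the state, without advancing time (a new reading comes with each control period).
- robot.read_camera(name): name is "scene" or "top" or "wrist"; returns (picture, depth): 384x512x3 uint8, red, green, blue; 384x512 float32, m along the optical axis (not along the pixel's ray), 0 where there is no reading.
- robot.get_calibration(name): a dict with "camera_matrix" (3x3 intrinsics, pixels), "R" (3x3) and "t" (3): a world point X has camera coordinates R X + t. Camera axes: x right, y down, z forward; pixel columns grow to the right and rows downward; lengths in m; the calibration is good to about 2 mm. The wrist camera is an equidistant fisheye: a pixel r from the principal point sees the ray r / f radians off the axis. A picture is of the moment at which its call begins: read the wrist's pose just before it. get_calibration takes no time and is no camera call; for the wrist camera it gives the pose at the moment of the call.
- robot.hand_in(): hands the job in, once; it reports no verdict.
Trained networks look in the newest picture that a camera, given by its name, has taken for a name from the list of things; names that differ only in an ending like _2 or _b are one class to them, and where a whole thing is asked for, a point or a joint stands for the part that bears it (a point fixed in the world has none). Each returns a list of dicts, best first, with "confidence" (0 to 1); they miss things now and then, are a little off and sometimes report something else, mostly with a low value. They report only what shows in the picture. A call takes as long as a camera call. They do not tell look-alikes from the thing itself.
- robot.outline_of(label, camera): "region" (384x512 bool, what is visible of it) and "pixel" ([row, column] in pixels, amid what is visible of it).
- robot.tip_of(label, camera): "pixel" ([row, column] in pixels: a listed point, or the origin of a listed thing).
The state is a dict: "time": time; "qpos": joint angles; "qvel": joint speeds; "joint_efforts": joint torques, N m; "tool_pos": TCP position; "tool_rot": TCP orientation; "contact_force": force on the tool from outside, world axes, zero at the start; "torque": the same for the moment, N m; "opening": finger opening in m.
Only numpy, scipy, OpenCV 4.12 (cv2) and the standard library are available. Lean on these libraries where they do the work, as an engineer would, in place of code of your own. Each camera call takes 0.05 s, during which the arm holds its last target.

## Working session

There is one attempt and no reset: what is moved stays moved. The work goes in short steps, Python scripts to look and compute and a tool call to move; the robot and the scene stay as the last step left them, time stands still between calls to the robot, and variables do not carry over. Pictures are saved under pics/ and viewed, and the job is handed in when it is done.

Besides the shell and the picture viewer there is one more tool, called after "Emit:" in YAML: its name, and indented under it one key for each argument. apply_moves: Moves the arm, as the interface text tells. Its arguments: {"type":"object","properties":{"plan":{"type":"array","items":{"type":"object","properties":{"tx":{"type":"number"},"ty":{"type":"number"},"tz":{"type":"number"},"yaw":{"type":"number"},"grip":{"type":"number"}}}},"force":{"type":"number"}},"required":["plan"]}

```bash
ls; mkdir -p pics; cat > h.py <<'E'
import numpy as np, cv2
from cell import robot
def cam(n):
    p,d=robot.read_camera(n); c=robot.get_calibration(n); return p,d,c
def world(d,c,rc):
    K=np.array(c["camera_matrix"]);R=np.array(c["R"]);t=np.array(c["t"])
    r,q=rc; r=int(round(r));q=int(round(q)); z=d[r,q]
    X=np.array([(q-K[0,2])/K[0,0]*z,(r-K[1,2])/K[1,1]*z,z]); return R.T@(X-t)
def cloud(d,c):
    K=np.array(c["camera_matrix"]);R=np.array(c["R"]);t=np.array(c["t"])
    q,r=np.meshgrid(np.arange(d.shape[1]),np.arange(d.shape[0]))
    X=np.stack([(q-K[0,2])/K[0,0]*d,(r-K[1,2])/K[1,1]*d,d],-1)
    return (X-t)@R
def proj(c,P):
    X=np.array(c["R"])@np.array(P)+np.array(c["t"]);u=np.array(c["camera_matrix"])@X;return u[1]/u[2],u[0]/u[2]
def save(n,p): cv2.imwrite("pics/"+n+".png",cv2.cvtColor(p,cv2.COLOR_RGB2BGR))
E
python3 - <<'E'
from h import *
s=robot.observe();print({k:np.round(v,3).tolist() for k,v in s.items()})
for n in("scene","top"):
    p,d,c=cam(n);save(n+"0",p);np.savez(n+"0.npz",p=p,d=d)
    print(n,np.round(-np.array(c["R"]).T@np.array(c["t"]),3))
    for l in("stamped_crate","plain_crate","rail","mug","bowl","glaze_jar","kiln_post","cup","sponge_block"):
        for o in robot.outline_of(l,n):
            W=cloud(d,c)[o["region"]&(d>0)]
            print(l,round(o["confidence"],2),np.round(o["pixel"]),np.round(np.median(W,0),3),np.round(np.percentile(W,[2,98],axis=0),3).tolist())
    for l in("stamped_crate_ledge","plain_crate_ledge","stamped_crate_foot","plain_crate_foot"):
        for o in robot.tip_of(l,n): print(l,round(o["confidence"],2),np.round(o["pixel"]),np.round(world(d,c,o["pixel"]),3))
E
```

```text
pics
{'time': 0.0, 'qpos': [1.01, 0.343, 1.525, -0.0, 1.275, -0.146], 'qvel': [0.0, -0.0, 0.002, -0.001, 0.0, 0.0], 'joint_efforts': [-0.002, -43.125, -24.422, 0.071, 0.056, -0.0], 'tool_pos': [0.211, 0.48, 0.226], 'tool_rot': [-3.14, -0.0, 2.727], 'contact_force': [0.713, 0.048, -0.966], 'torque': [-0.077, 0.047, -0.033], 'opening': 0.092}
scene [ 0.986 -0.916  0.993]
stamped_crate 0.64 [157. 327.] [0.646 0.209 0.115] [[0.559, 0.184, 0.011], [0.723, 0.308, 0.122]]
stamped_crate 0.6 [242. 271.] [ 0.64  -0.183  0.117] [[0.549, -0.221, 0.007], [0.716, -0.094, 0.122]]
stamped_crate 0.55 [233. 112.] [ 0.273 -0.332  0.116] [[0.174, -0.37, 0.004], [0.34, -0.252, 0.121]]
stamped_crate 0.24 [192. 215.] [ 0.384 -0.001  0.026] [[0.346, -0.014, -0.002], [0.414, 0.058, 0.034]]
plain_crate 0.8 [157. 324.] [0.645 0.212 0.114] [[0.552, 0.184, 0.003], [0.724, 0.321, 0.122]]
plain_crate 0.78 [120. 230.] [0.291 0.246 0.116] [[0.194, 0.184, 0.034], [0.366, 0.361, 0.122]]
rail 0.93 [276. 330.] [ 0.8   -0.145  0.029] [[0.776, -0.423, 0.006], [0.833, 0.374, 0.034]]
rail 0.15 [210. 296.] [0.627 0.011 0.055
[... 1980 characters left out ...]
.402, 0.001], [0.71, 0.507, 0.046]]
glaze_jar 0.83 [203. 403.] [ 0.51  -0.439  0.067] [[0.484, -0.477, -0.0], [0.541, -0.419, 0.072]]
kiln_post 0.75 [241. 102.] [0.409 0.436 0.067] [[0.395, 0.427, 0.013], [0.426, 0.461, 0.072]]
cup 0.61 [158. 401.] [ 0.659 -0.461  0.032] [[0.624, -0.481, 0.001], [0.684, -0.42, 0.061]]
sponge_block 0.83 [254. 251.] [0.376 0.005 0.028] [[0.344, -0.016, 0.001], [0.41, 0.023, 0.033]]
stamped_crate_ledge 0.75 [265. 370.] [ 0.339 -0.354 -0.004]
stamped_crate_ledge 0.55 [191. 302.] [ 0.547 -0.142  0.115]
plain_crate_ledge 0.96 [316. 121.] [0.219 0.345 0.116]
plain_crate_ledge 0.75 [189. 151.] [0.558 0.276 0.115]
plain_crate_foot 0.91 [190. 166.] [0.554 0.234 0.119]
```

View pics/scene0.png

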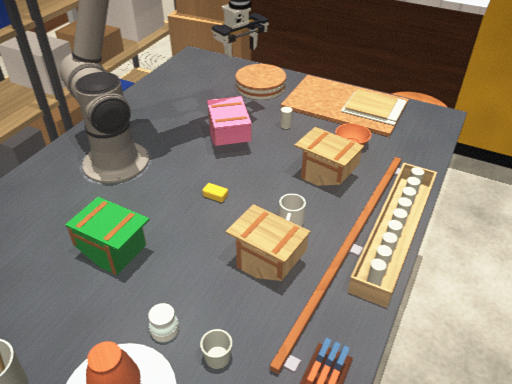

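View pics/top0.png

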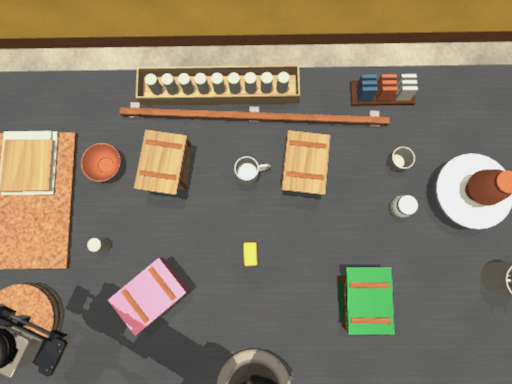

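```bash
python3 - <<'E'
from h import *
z=np.load("top0.npz");d=z["d"];c=robot.get_calibration("top");W=cloud(d,c)
for nm,x0,x1,y0,y1 in(("right",.5,.75,-.26,-.06),("left",.5,.75,.15,.36)):
    m=(d>0)&(abs(W[...,2]-.117)<.006)&(W[...,0]>x0)&(W[...,0]<x1)&(W[...,1]>y0)&(W[...,1]<y1)
    P=W[m][:,:2].astype(np.float32);r=cv2.minAreaRect(P*1000);b=cv2.boxPoints(r)
    print(nm,m.sum(),np.round(W[m][:,2].mean(),4),np.round(r[0]),np.round(r[1]),r[2],np.round(b).tolist())
m=(d>0)&(W[...,2]>.022)&(W[...,2]<.038)&(W[...,0]>.74)&(W[...,0]<.88)
P=W[m][:,:2].astype(np.float32);r=cv2.minAreaRect(P*1000);print("rail",r,np.round(cv2.boxPoints(r)).tolist())
E
```

```text
right 2596 0.1173 [ 631. -156.] [120. 173.] 82.84928131103516 [[538.0, -205.0], [709.0, -227.0], [724.0, -107.0], [553.0, -86.0]]
left 2580 0.1173 [637. 252.] [122. 173.] 80.7186508178711 [[542.0, 206.0], [712.0, 178.0], [732.0, 299.0], [562.0, 326.0]]
rail ((819.7080688476562, 130.55508422851562), (130.4506378173828, 1267.9073486328125), 1.6352392435073853) [[736.0, 762.0], [773.0, -505.0], [903.0, -501.0], [867.0, 766.0]]
```

The right natural crate is at (0.631, -0.156) and the left one at (0.637, 0.252). The pink and green ones are decoys. I'll start with the left crate.

```bash
cat >> h.py <<'E'
def totool(target,yaw=None):
    s=robot.observe();y=s["tool_rot"][2];D=np.array(target)-s["tool_pos"]
    tx=D[0]*np.cos(y)+D[1]*np.sin(y);ty=D[0]*np.sin(y)-D[1]*np.cos(y)
    print("t",s["time"],"tx %.3f ty %.3f tz %.3f"%(tx,ty,-D[2]),"yaw %.3f"%((y-yaw) if yaw is not None else 0))
E
python3 - <<'E'
from h import *
z=np.load("top0.npz");d=z["d"];c=robot.get_calibration("top");W=cloud(d,c)
m=(d>0)&(W[...,2]>.022)&(W[...,2]<.038)&(W[...,0]>.74)&(W[...,0]<.86)&(abs(W[...,1]+.01)<.41)
P=W[m][:,:2].astype(np.float32);
q=np.polyfit(P[:,1],P[:,0],1)
for _ in range(5):
    k=abs(P[:,0]-np.polyval(q,P[:,1]))<.016;q=np.polyfit(P[k,1],P[k,0],1)
print("rail x=a*y+b",q,k.sum(),"yaw",-q[0], "width",np.percentile(P[k,0]-np.polyval(q,P[k,1]),[2,98]))
u=np.array([.987,-.162])
totool([*(np.array([.637,.252])-.0815*u+0.0*u),.15],2.979)
E
```

```text
rail x=a*y+b [0.05028569 0.80166198] 1915 yaw -0.050285686815313375 width [-0.01005612  0.01163124]
t 1.4 tx -0.403 ty -0.058 tz 0.077 yaw -0.252
```

Emit:
apply_moves:
  plan:
    - {"tx": -0.06, "ty": -0.01, "tz": 0.01, "yaw": -0.1, "grip": 0}
    - {"tx": -0.12, "ty": -0.02, "tz": 0.02, "yaw": -0.2, "grip": 0}
    - {"tx": -0.18, "ty": -0.03, "tz": 0.02, "yaw": -0.252, "grip": 0}
    - {"tx": -0.24, "ty": -0.04, "tz": 0.02, "yaw": -0.252, "grip": 0}
    - {"tx": -0.3, "ty": -0.05, "tz": 0.03, "yaw": -0.252, "grip": 0}
    - {"tx": -0.36, "ty": -0.058, "tz": 0.05, "yaw": -0.252, "grip": 0}
    - {"tx": -0.403, "ty": -0.058, "tz": 0.077, "yaw": -0.252, "grip": 0}
    - {"tx": -0.403, "ty": -0.058, "tz": 0.077, "yaw": -0.252, "grip": 0}

```text
time: 2.4
tool_pos: [0.5581, 0.2625, 0.1466]
tool_rot: [-3.139, -0.004, 2.975]
contact_force: [0.0, -0.2, 0.3]
opening: 0.0458
```

```bash
python3 - <<'E'
from h import *
u=np.array([.987,-.162])
totool([*(np.array([.637,.252])-.0815*u),.12],2.979)
s=robot.observe();print(s["tool_pos"],s["tool_rot"],s["contact_force"],s["opening"])
p,d,c=cam("scene");save("scene1",cv2.resize(p[60:260,150:450],None,fx=2,fy=2))
p,d,c=cam("wrist");save("wrist1",p)
E
```

```text
t 2.4 tx 0.002 ty 0.002 tz 0.027 yaw -0.004
[0.55812308 0.26249409 0.1465787 ] [-3.13922429 -0.00382535  2.97488907] [ 0.00231754 -0.24847986  0.2717461 ] 0.04575572464586987
```

View pics/scene1.png

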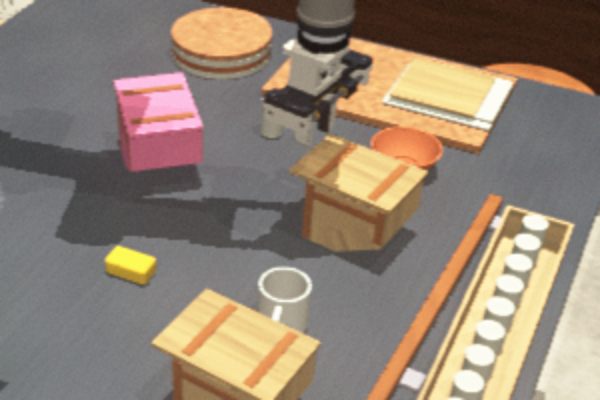

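View pics/wrist1.png

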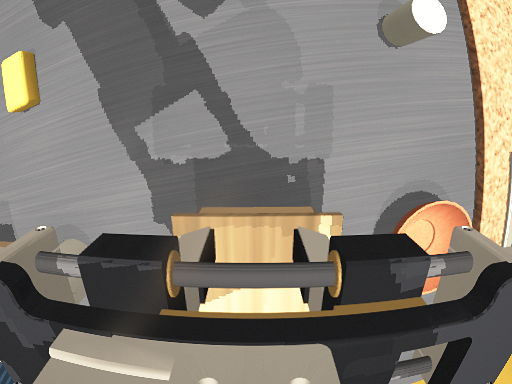

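The scene picture shows the gripper just above the left crate's near end. In the wrist picture the fingers (columns 195-315) straddle the lid's edge at row 210 and are centred on it. Next I'll press down gently.

Emit:
apply_moves:
  plan:
    - {"tx": 0.002, "ty": 0.002, "tz": 0.02, "yaw": 0, "grip": 0}
    - {"tx": 0.002, "ty": 0.002, "tz": 0.028, "yaw": 0, "grip": 0}
    - {"tx": 0.002, "ty": 0.002, "tz": 0.032, "yaw": 0, "grip": 0}
    - {"tx": 0.002, "ty": 0.002, "tz": 0.032, "yaw": 0, "grip": 0}

```text
time: 3.0
tool_pos: [0.5554, 0.2678, 0.1186]
tool_rot: [3.141, 0.001, 2.979]
contact_force: [0.1, -0.9, -0.1]
opening: 0.0461
```

Emit:
apply_moves:
  plan:
    - {"tx": 0, "ty": 0, "tz": 0.004, "yaw": 0, "grip": 0}
    - {"tx": 0.004, "ty": 0, "tz": 0.006, "yaw": 0, "grip": 0}

```text
time: 3.25
tool_pos: [0.5535, 0.2683, 0.1174]
tool_rot: [3.139, 0.007, 2.979]
contact_force: [-7.2, -4.5, 31.8]
opening: 0.0459
```

Emit:
apply_moves:
  plan:
    - {"tx": 0.006, "ty": 0, "tz": 0.0003, "yaw": 0, "grip": 0}
    - {"tx": 0.0155, "ty": 0, "tz": 0.0033, "yaw": 0, "grip": 0}
    - {"tx": 0.025, "ty": 0, "tz": 0.007, "yaw": 0, "grip": 0}
    - {"tx": 0.034, "ty": 0, "tz": 0.012, "yaw": 0, "grip": 0}

```text
time: 3.75
tool_pos: [0.5174, 0.2742, 0.1035]
tool_rot: [3.14, 0.002, 2.979]
contact_force: [-11.7, -0.5, 21.7]
opening: 0.0464
```

```bash
python3 - <<'E'
from h import *
p,d,c=cam("scene");save("scene2",cv2.resize(p[60:260,150:450],None,fx=2,fy=2))
E
```

```text
(no output)
```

View pics/scene2.png

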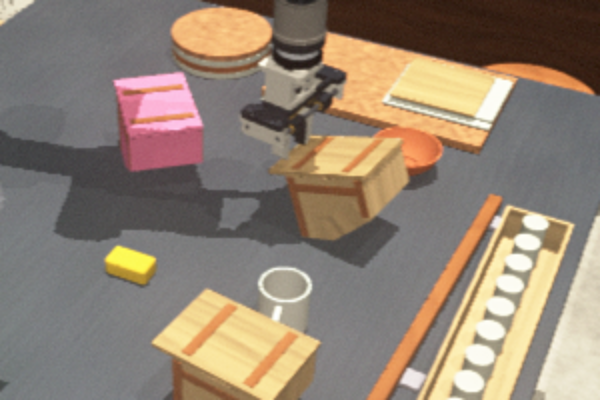

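It's tipping well, at about 20°. I'll continue along the arc.

Emit:
apply_moves:
  plan:
    - {"tx": 0.0085, "ty": 0, "tz": 0.0055, "yaw": 0, "grip": 0}
    - {"tx": 0.0165, "ty": 0, "tz": 0.012, "yaw": 0, "grip": 0}
    - {"tx": 0.0225, "ty": 0, "tz": 0.017, "yaw": 0, "grip": 0}
    - {"tx": 0.028, "ty": 0, "tz": 0.023, "yaw": 0, "grip": 0}
    - {"tx": 0.0325, "ty": 0, "tz": 0.0285, "yaw": 0, "grip": 0}
    - {"tx": 0.037, "ty": 0, "tz": 0.034, "yaw": 0, "grip": 0}
    - {"tx": 0.0405, "ty": 0, "tz": 0.04, "yaw": 0, "grip": 0}
    - {"tx": 0.044, "ty": 0, "tz": 0.046, "yaw": 0, "grip": 0}

```text
time: 4.8
tool_pos: [0.4743, 0.2806, 0.0531]
tool_rot: [-3.142, -0.0, 2.979]
contact_force: [-1.7, 0.9, 1.3]
opening: 0.046
```

```bash
python3 - <<'E'
from h import *
p,d,c=cam("scene");save("scene3",cv2.resize(p[60:260,150:450],None,fx=2,fy=2))
E
```

```text
(no output)
```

View pics/scene3.png

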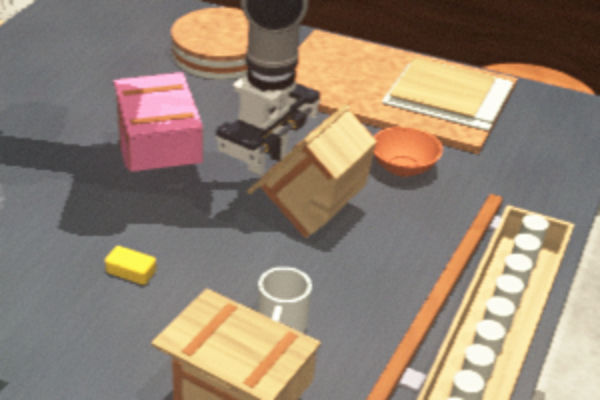

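Emit:
apply_moves:
  plan:
    - {"tx": 0.0025, "ty": 0, "tz": 0.006, "yaw": 0, "grip": 0}
    - {"tx": 0.005, "ty": 0, "tz": 0.011, "yaw": 0, "grip": 0}
    - {"tx": 0.007, "ty": 0, "tz": 0.017, "yaw": 0, "grip": 0}
    - {"tx": 0.0095, "ty": 0, "tz": 0.024, "yaw": 0, "grip": 0}
    - {"tx": 0.015, "ty": 0, "tz": 0.024, "yaw": 0, "grip": 0}
    - {"tx": 0.025, "ty": 0, "tz": 0.024, "yaw": 0, "grip": 0}
    - {"tx": 0.04, "ty": 0, "tz": 0.02, "yaw": 0, "grip": 0}
    - {"tx": 0.06, "ty": 0, "tz": 0.01, "yaw": 0, "grip": 0}

```text
time: 5.85
tool_pos: [0.4139, 0.2904, 0.0441]
tool_rot: [-3.141, -0.0, 2.979]
contact_force: [1.6, 0.8, -0.7]
opening: 0.0461
```

```bash
python3 - <<'E'
from h import *
p,d,c=cam("scene");save("scene4",cv2.resize(p[60:260,150:450],None,fx=2,fy=2))
totool([.5,.1,.25],3.013)
E
```

```text
t 5.9 tx -0.118 ty -0.174 tz -0.205 yaw -0.033
```

View pics/scene4.png

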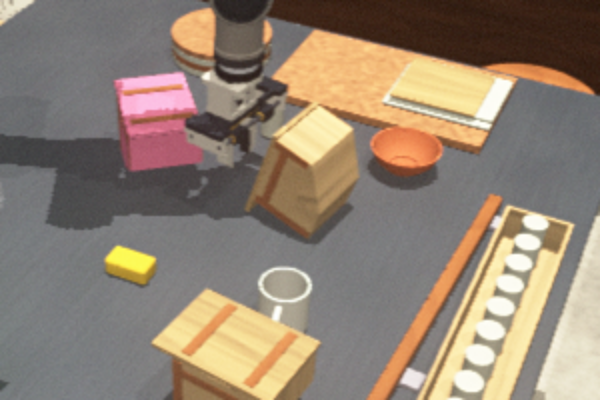

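The left crate is tipped. Next I'll move over to the right crate.

Emit:
apply_moves:
  plan:
    - {"tx": 0, "ty": 0, "tz": -0.06, "yaw": 0, "grip": 0}
    - {"tx": 0, "ty": 0, "tz": -0.12, "yaw": 0, "grip": 0}
    - {"tx": 0, "ty": -0.05, "tz": -0.16, "yaw": -0.034, "grip": 0}
    - {"tx": 0, "ty": -0.11, "tz": -0.17, "yaw": -0.034, "grip": 0}
    - {"tx": -0.02, "ty": -0.17, "tz": -0.17, "yaw": -0.034, "grip": 0}
    - {"tx": -0.05, "ty": -0.22, "tz": -0.17, "yaw": -0.034, "grip": 0}
    - {"tx": -0.08, "ty": -0.27, "tz": -0.17, "yaw": -0.034, "grip": 0}
    - {"tx": -0.11, "ty": -0.32, "tz": -0.17, "yaw": -0.034, "grip": 0}

```text
time: 6.9
tool_pos: [0.472, -0.0447, 0.2145]
tool_rot: [3.141, 0.002, 3.013]
contact_force: [0.8, 0.8, 0.1]
opening: 0.0458
```

```bash
python3 - <<'E'
from h import *
totool([.550,-.1456,.15],3.013)
E
```

```text
t 6.9 tx -0.090 ty -0.090 tz 0.065 yaw 0.000
```

Emit:
apply_moves:
  plan:
    - {"tx": -0.04, "ty": -0.04, "tz": 0.02, "yaw": 0, "grip": 0}
    - {"tx": -0.08, "ty": -0.08, "tz": 0.04, "yaw": 0, "grip": 0}
    - {"tx": -0.09, "ty": -0.09, "tz": 0.065, "yaw": 0, "grip": 0}
    - {"tx": -0.09, "ty": -0.09, "tz": 0.065, "yaw": 0, "grip": 0}

```text
time: 7.4
tool_pos: [0.5485, -0.144, 0.1471]
tool_rot: [3.14, -0.004, 3.012]
contact_force: [-0.9, 0.4, 0.5]
opening: 0.0459
```

```bash
python3 - <<'E'
from h import *
totool([.550,-.1456,.118],3.013)
p,d,c=cam("wrist");save("wrist5",p)
E
```

```text
t 7.4 tx -0.002 ty -0.001 tz 0.029 yaw -0.001
```

View pics/wrist5.png

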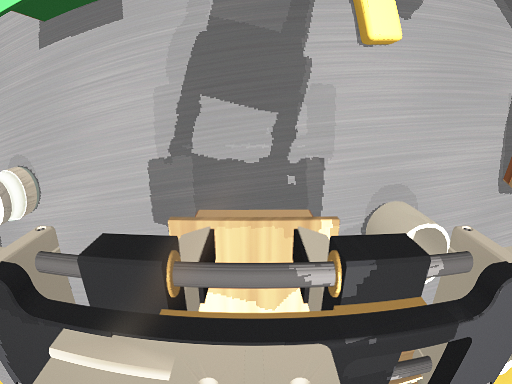

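The view matches the one over the left crate, with the fingers at columns 195-315 over the ledge edge at row 215. I'll press down.

Emit:
apply_moves:
  plan:
    - {"tx": -0.002, "ty": 0, "tz": 0.018, "yaw": 0, "grip": 0}
    - {"tx": -0.002, "ty": 0, "tz": 0.028, "yaw": 0, "grip": 0}
    - {"tx": -0.002, "ty": 0, "tz": 0.033, "yaw": 0, "grip": 0}
    - {"tx": 0.002, "ty": 0, "tz": 0.035, "yaw": 0, "grip": 0}

```text
time: 7.95
tool_pos: [0.5494, -0.1432, 0.1177]
tool_rot: [-3.141, 0.006, 3.013]
contact_force: [-1.7, 4.3, 21.8]
opening: 0.0461
```

Emit:
apply_moves:
  plan:
    - {"tx": 0.006, "ty": 0, "tz": 0.001, "yaw": 0, "grip": 0}
    - {"tx": 0.0155, "ty": 0, "tz": 0.004, "yaw": 0, "grip": 0}
    - {"tx": 0.025, "ty": 0, "tz": 0.008, "yaw": 0, "grip": 0}
    - {"tx": 0.034, "ty": 0, "tz": 0.013, "yaw": 0, "grip": 0}

```text
time: 8.45
tool_pos: [0.5136, -0.1388, 0.1046]
tool_rot: [-3.141, 0.002, 3.014]
contact_force: [-11.4, 3.7, 26.4]
opening: 0.0459
```

```bash
python3 - <<'E'
from h import *
p,d,c=cam("scene");save("scene6",cv2.resize(p[100:300,150:450],None,fx=2,fy=2))
E
```

```text
(no output)
```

View pics/scene6.png

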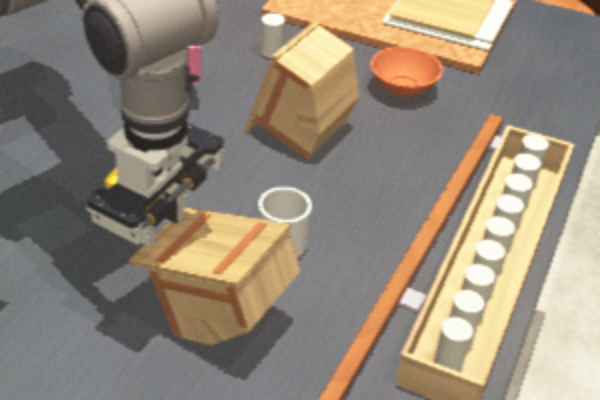

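The right crate is tipping the same way, so I'll continue.

Emit:
apply_moves:
  plan:
    - {"tx": 0.0085, "ty": 0, "tz": 0.0055, "yaw": 0, "grip": 0}
    - {"tx": 0.0165, "ty": 0, "tz": 0.012, "yaw": 0, "grip": 0}
    - {"tx": 0.0225, "ty": 0, "tz": 0.017, "yaw": 0, "grip": 0}
    - {"tx": 0.028, "ty": 0, "tz": 0.023, "yaw": 0, "grip": 0}
    - {"tx": 0.0325, "ty": 0, "tz": 0.0285, "yaw": 0, "grip": 0}
    - {"tx": 0.037, "ty": 0, "tz": 0.034, "yaw": 0, "grip": 0}
    - {"tx": 0.0405, "ty": 0, "tz": 0.04, "yaw": 0, "grip": 0}
    - {"tx": 0.044, "ty": 0, "tz": 0.046, "yaw": 0, "grip": 0}

```text
time: 9.5
tool_pos: [0.47, -0.1336, 0.0544]
tool_rot: [3.141, -0.0, 3.013]
contact_force: [-3.5, -0.0, 1.6]
opening: 0.0457
```

Emit:
apply_moves:
  plan:
    - {"tx": 0.0025, "ty": 0, "tz": 0.006, "yaw": 0, "grip": 0}
    - {"tx": 0.005, "ty": 0, "tz": 0.011, "yaw": 0, "grip": 0}
    - {"tx": 0.007, "ty": 0, "tz": 0.017, "yaw": 0, "grip": 0}
    - {"tx": 0.0095, "ty": 0, "tz": 0.024, "yaw": 0, "grip": 0}
    - {"tx": 0.015, "ty": 0, "tz": 0.024, "yaw": 0, "grip": 0}
    - {"tx": 0.025, "ty": 0, "tz": 0.024, "yaw": 0, "grip": 0}
    - {"tx": 0.04, "ty": 0, "tz": 0.02, "yaw": 0, "grip": 0}
    - {"tx": 0.055, "ty": 0, "tz": 0.01, "yaw": 0, "grip": 0}

```text
time: 10.5
tool_pos: [0.4145, -0.1265, 0.045]
tool_rot: [3.141, -0.0, 3.013]
contact_force: [0.4, -0.4, 0.3]
opening: 0.0459
```

```bash
python3 - <<'E'
from h import *
p,d,c=cam("scene");save("scene7",p)
p,d,c=cam("top");save("top7",cv2.resize(p[60:260,80:420],None,fx=2,fy=2));np.savez("top7.npz",p=p,d=d)
E
```

```text
(no output)
```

View pics/scene7.png

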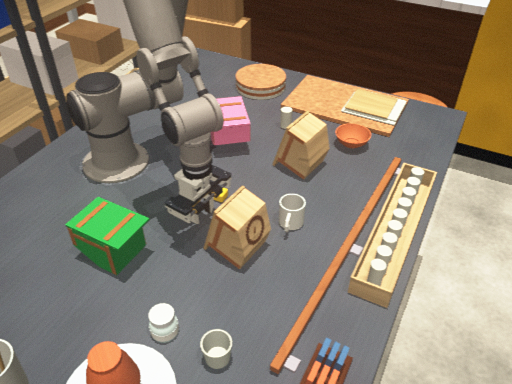

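View pics/top7.png

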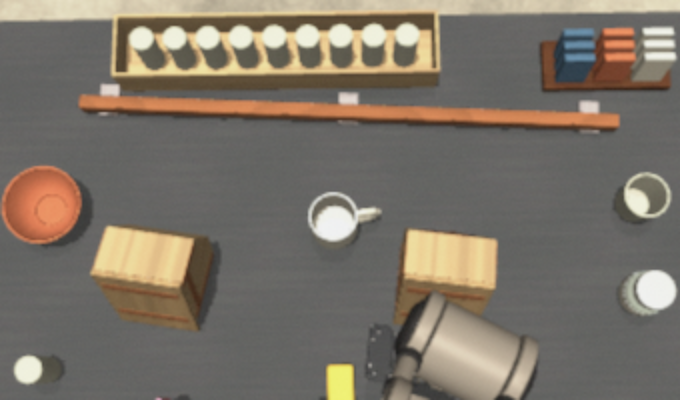

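The ring shows at scene pixel (250, 229), so the right crate is the stamped one. Next I'll measure its pose.

```bash
python3 - <<'E'
from h import *
p,d,c=cam("scene");W=cloud(d,c)
for nm,x0,x1,y0,y1 in(("right",.44,.68,-.26,-.06),("left",.44,.70,.15,.36)):
    m=(d>0)&(W[...,0]>x0)&(W[...,0]<x1)&(W[...,1]>y0)&(W[...,1]<y1)
    P=W[m];
    for zl in (.01,.03,.06,.1,.14):
        k=abs(P[:,2]-zl)<.008;Q=P[k]
        if len(Q)<20: continue
        r=cv2.minAreaRect((Q[:,:2]*1000).astype(np.float32));print(nm,zl,k.sum(),np.round(cv2.boxPoints(r)).tolist(),"zmax",P[:,2].max().round(3))
    # underside plane via normals
    gx=np.gradient(W,axis=1);gy=np.gradient(W,axis=0);n=np.cross(gx,gy);n/=np.linalg.norm(n,axis=-1,keepdims=True)+1e-9
    n=np.where(n[...,:1]<0,-n,n); k=m&(n[...,0]>.85)&(W[...,2]>.015)
    Q=W[k];print(k.sum(),np.median(n[k],0))
    if k.sum()>20:
        for lo,hi in((.01,.055),(.07,.15)):
            q=Q[(Q[:,2]>lo)&(Q[:,2]<hi)]
            if len(q)<20: continue
            A=np.c_[q[:,1:],np.ones(len(q))];s=np.linalg.lstsq(A,q[:,0],rcond=None)[0]
            for _ in range(3):
                e=abs(A@s-q[:,0])<.005;s=np.linalg.lstsq(A[e],q[e,0],rcond=None)[0]
            print(lo,"x=a y+b z+c",s.round(3),len(q),"yaw",-s[0].round(3),"y range",np.percentile(q[:,1],[3,97]).round(3))
totool([.43,-.14,.01],3.013)
E
```

```text
right 0.01 758 [[440.0, -260.0], [679.0, -260.0], [679.0, -60.0], [440.0, -60.0]] zmax 0.412
right 0.03 188 [[463.0, -189.0], [516.0, -261.0], [656.0, -159.0], [603.0, -87.0]] zmax 0.412
right 0.06 265 [[473.0, -191.0], [526.0, -260.0], [660.0, -159.0], [607.0, -90.0]] zmax 0.412
right 0.1 300 [[484.0, -195.0], [539.0, -253.0], [654.0, -145.0], [599.0, -86.0]] zmax 0.412
right 0.14 676 [[440.0, -222.0], [592.0, -222.0], [593.0, -61.0], [440.0, -61.0]] zmax 0.412
1476 [ 0.94316263 -0.09442183  0.05258366]
0.01 x=a y+b z+c [0.133 0.288 0.605] 117 yaw -0.133 y range [-0.206 -0.094]
0.07 x=a y+b z+c [ 0.128 -0.296  0.641] 642 yaw -0.128 y range [-0.205 -0.087]
left 0.01 615 [[439.0, 356.0], [441.0, 149.0], [700.0, 151.0], [698.0, 359.0]] zmax 0.171
left 0.03 167 [[471.0, 221.0], [519.0, 150.0], [659.0, 246.0], [611.0, 316.0]] zmax 0.171
left 0.06 217 [[481.0, 220.0], [534.0, 149.0], [670.0, 252.0], [617.0, 323.0]] zmax 0.171
left 0.1 226 [[492.0, 217.0], [550.0, 154.0], [667.0, 262.0], [609.0, 325.0]] zmax 0.171
left 0.14 358 [[500.0, 218.0], [564.0, 173.0], [646.0, 289.0], [582.0, 333.0]] zmax 0.171
563 [ 0.93734145 -0.12433275  0.10446799]
0.01 x=a y+b z+c [0.165 0.297 0.55 ] 92 yaw -0.165 y range [0.204 0.314]
0.07 x=a y+b z+c [ 0.166 -0.235  0.581] 362 yaw -0.166 y range [0.207 0.316]
t 10.65 tx -0.016 ty -0.011 tz 0.035 yaw -0.001
```

Emit:
apply_moves:
  plan:
    - {"tx": 0, "ty": -0.015, "tz": 0, "yaw": -0.0785, "grip": 0.5}
    - {"tx": -0.006, "ty": -0.015, "tz": 0.016, "yaw": -0.0785, "grip": 0.5}
    - {"tx": -0.012, "ty": -0.015, "tz": 0.033, "yaw": -0.0785, "grip": 0.5}
    - {"tx": -0.012, "ty": -0.015, "tz": 0.033, "yaw": -0.0785, "grip": 0.5}

```text
time: 11.15
tool_pos: [0.4257, -0.1431, 0.0109]
tool_rot: [3.141, -0.001, 3.091]
contact_force: [0.6, 0.2, 0.2]
opening: 0.0691
```

```bash
python3 - <<'E'
from h import *
p,d,c=cam("scene");save("scene8",cv2.resize(p[130:300,130:360],None,fx=3,fy=3))
E
```

```text
(no output)
```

View pics/scene8.png

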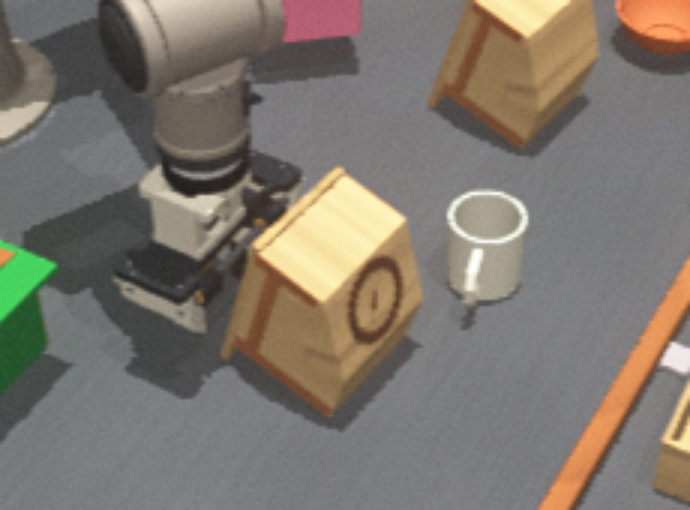

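The gripper stands just behind the lid of the stamped crate. I'll push slowly.

Emit:
apply_moves:
  plan:
    - {"tx": -0.006, "ty": 0, "tz": 0, "yaw": 0, "grip": 0.5}
    - {"tx": -0.012, "ty": 0, "tz": 0, "yaw": 0, "grip": 0.5}
    - {"tx": -0.018, "ty": 0, "tz": 0, "yaw": 0, "grip": 0.5}
    - {"tx": -0.024, "ty": 0, "tz": 0, "yaw": 0, "grip": 0.5}
    - {"tx": -0.03, "ty": 0, "tz": 0, "yaw": 0, "grip": 0.5}
    - {"tx": -0.036, "ty": 0, "tz": 0, "yaw": 0, "grip": 0.5}
    - {"tx": -0.042, "ty": 0, "tz": 0, "yaw": 0, "grip": 0.5}
    - {"tx": -0.048, "ty": 0, "tz": 0, "yaw": 0, "grip": 0.5}

```text
time: 12.2
tool_pos: [0.4737, -0.1453, 0.0117]
tool_rot: [3.141, -0.001, 3.092]
contact_force: [-5.1, -0.3, 3.9]
opening: 0.0686
```

```bash
cat > pose.py <<'E'
from h import *
import sys
def pose(y0=-.27,y1=-.06,x0=.52,x1=.87,nm=None):
    p,d,c=cam("scene");W=cloud(d,c)
    if nm: save(nm,cv2.resize(p[130:300,130:360],None,fx=3,fy=3))
    gx=np.gradient(W,axis=1);gy=np.gradient(W,axis=0);n=np.cross(gx,gy);n/=np.linalg.norm(n,axis=-1,keepdims=True)+1e-9
    n=np.where(n[...,:1]<0,-n,n)
    m=(d>0)&(W[...,0]>x0)&(W[...,0]<x1)&(W[...,1]>y0)&(W[...,1]<y1)&(n[...,0]>.85)
    Q=W[m]
    for lo,hi in((.035,.055),(.075,.15)):
        q=Q[(Q[:,2]>lo)&(Q[:,2]<hi)]
        if len(q)<20: print(lo,len(q));continue
        q0=np.median(q,0); q=q[abs(q[:,0]-q0[0])<.06]
        A=np.c_[q[:,1:],np.ones(len(q))];s=np.linalg.lstsq(A,q[:,0],rcond=None)[0]
        for _ in range(4):
            e=abs(A@s-q[:,0])<.004;s=np.linalg.lstsq(A[e],q[e,0],rcond=None)[0]
        ym=np.mean(np.percentile(q[:,1],[3,97]))
        print(lo,s.round(3),e.sum(),"yaw",(-s[0]).round(3),"ymid",ym.round(3),"x at z0",(s[0]*ym+s[2]).round(4), "rail face x",round(.8017+.0503*ym-.011,4))
    s=robot.observe();print(s["time"],s["tool_pos"].round(4),s["contact_force"].round(1))
if __name__=="__main__": pose(nm=sys.argv[1])
E
python3 pose.py scene9
```

```text
0.035 [0.053 0.271 0.617] 37 yaw -0.053 ymid -0.144 x at z0 0.6098 rail face x 0.7835
0.075 [ 0.049 -0.24   0.647] 472 yaw -0.049 ymid -0.14 x at z0 0.6401 rail face x 0.7836
12.25 [ 0.4747 -0.1455  0.0117] [-2.1  0.3  1.1]
```

View pics/scene9.png

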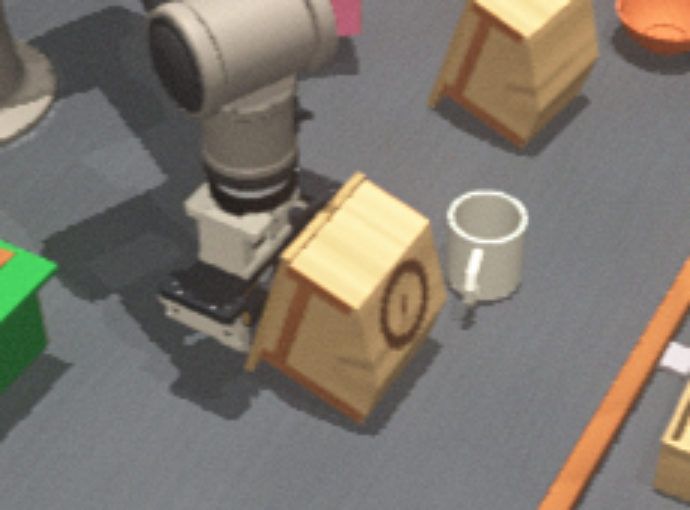

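The crate is squared to the rail, with yaw -0.05 matching it, and its foot is at x≈0.61. I'll keep pushing.

Emit:
apply_moves:
  plan:
    - {"tx": -0.008, "ty": 0, "tz": 0, "yaw": 0, "grip": 0.5}
    - {"tx": -0.016, "ty": 0, "tz": 0, "yaw": 0, "grip": 0.5}
    - {"tx": -0.024, "ty": 0, "tz": 0, "yaw": 0, "grip": 0.5}
    - {"tx": -0.032, "ty": 0, "tz": 0, "yaw": 0, "grip": 0.5}
    - {"tx": -0.04, "ty": 0, "tz": 0, "yaw": 0, "grip": 0.5}
    - {"tx": -0.048, "ty": 0, "tz": 0, "yaw": 0, "grip": 0.5}
    - {"tx": -0.056, "ty": 0, "tz": 0, "yaw": 0, "grip": 0.5}
    - {"tx": -0.064, "ty": 0, "tz": 0, "yaw": 0, "grip": 0.5}

```text
time: 13.25
tool_pos: [0.5382, -0.1488, 0.0117]
tool_rot: [3.142, 0.0, 3.091]
contact_force: [-5.1, 0.5, 3.2]
opening: 0.069
```

Emit:
apply_moves:
  plan:
    - {"tx": -0.008, "ty": 0, "tz": 0, "yaw": 0, "grip": 0.5}
    - {"tx": -0.016, "ty": 0, "tz": 0, "yaw": 0, "grip": 0.5}
    - {"tx": -0.024, "ty": 0, "tz": 0, "yaw": 0, "grip": 0.5}
    - {"tx": -0.032, "ty": 0, "tz": 0, "yaw": 0, "grip": 0.5}
    - {"tx": -0.04, "ty": 0, "tz": 0, "yaw": 0, "grip": 0.5}
    - {"tx": -0.048, "ty": 0, "tz": 0, "yaw": 0, "grip": 0.5}
    - {"tx": -0.056, "ty": 0, "tz": 0, "yaw": 0, "grip": 0.5}
    - {"tx": -0.064, "ty": 0, "tz": 0, "yaw": 0, "grip": 0.5}

```text
time: 14.25
tool_pos: [0.602, -0.152, 0.0117]
tool_rot: [3.142, 0.0, 3.091]
contact_force: [-4.3, -0.3, 3.2]
opening: 0.0684
```

```bash
python3 pose.py scene10
```

```text
0.035 [ 0.035 -0.044  0.861] 25 yaw -0.035 ymid -0.107 x at z0 0.8568 rail face x 0.7853
0.075 [ 0.052 -0.247  0.777] 468 yaw -0.052 ymid -0.147 x at z0 0.769 rail face x 0.7833
14.3 [ 0.6033 -0.1522  0.0118] [-1.7  0.9  0.7]
```

View pics/scene10.png

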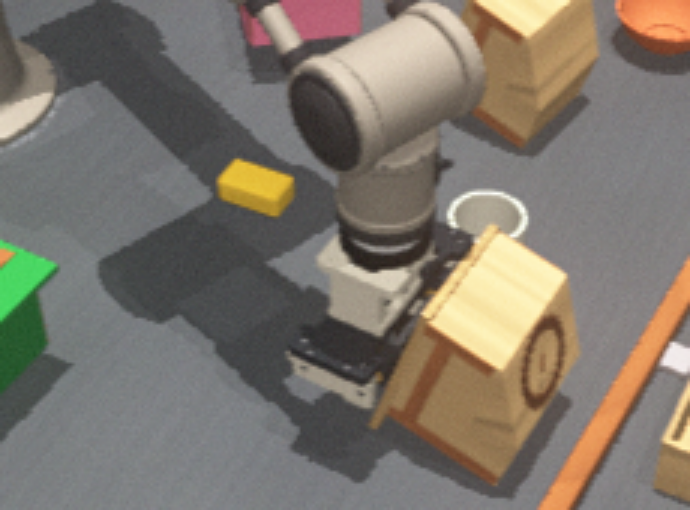

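Emit:
apply_moves:
  plan:
    - {"tx": -0.006, "ty": 0, "tz": 0, "yaw": 0, "grip": 0.5}
    - {"tx": -0.012, "ty": 0, "tz": 0, "yaw": 0, "grip": 0.5}
    - {"tx": -0.018, "ty": 0, "tz": 0, "yaw": 0, "grip": 0.5}
    - {"tx": -0.023, "ty": 0, "tz": 0, "yaw": 0, "grip": 0.5}
    - {"tx": -0.026, "ty": 0, "tz": 0, "yaw": 0, "grip": 0.5}
    - {"tx": -0.029, "ty": 0, "tz": 0, "yaw": 0, "grip": 0.5}
    - {"tx": -0.031, "ty": 0, "tz": 0, "yaw": 0, "grip": 0.5}

```text
time: 15.18
tool_pos: [0.6326, -0.1536, 0.0117]
tool_rot: [3.142, 0.0, 3.091]
contact_force: [-4.6, 0.5, 3.2]
opening: 0.0687
```

```bash
python3 pose.py scene11
```

```text
0.035 [0.04  0.01  0.858] 28 yaw -0.04 ymid -0.105 x at z0 0.8542 rail face x 0.7854
0.075 [ 0.054 -0.242  0.807] 484 yaw -0.054 ymid -0.149 x at z0 0.7991 rail face x 0.7832
15.225 [ 0.6329 -0.1536  0.0118] [-4.   0.5  2.4]
```

Emit:
apply_moves:
  plan:
    - {"tx": -0.0015, "ty": 0, "tz": 0, "yaw": 0, "grip": 0.5}
    - {"tx": -0.003, "ty": 0, "tz": 0, "yaw": 0, "grip": 0.5}

```text
time: 15.48
tool_pos: [0.6355, -0.1537, 0.0117]
tool_rot: [3.141, -0.0, 3.091]
contact_force: [-4.2, -0.4, 2.6]
opening: 0.0688
```

View pics/scene11.png

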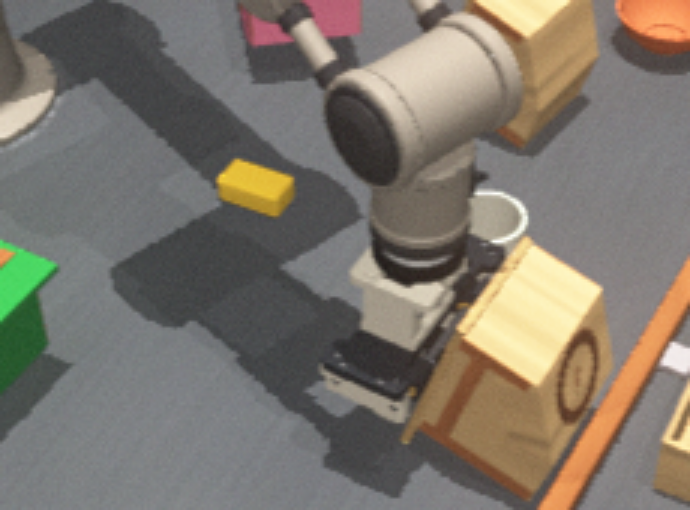

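Still no contact with the rail, since the force hasn't risen. I'll creep forward in small steps.

Emit:
apply_moves:
  plan:
    - {"tx": -0.0015, "ty": 0, "tz": 0, "yaw": 0, "grip": 0.5}
    - {"tx": -0.003, "ty": 0, "tz": 0, "yaw": 0, "grip": 0.5}

```text
time: 15.72
tool_pos: [0.6385, -0.1539, 0.0117]
tool_rot: [3.142, 0.0, 3.091]
contact_force: [-4.4, 0.8, 2.9]
opening: 0.0689
```

Emit:
apply_moves:
  plan:
    - {"tx": -0.001, "ty": 0, "tz": 0, "yaw": 0, "grip": 0.5}
    - {"tx": -0.002, "ty": 0, "tz": 0, "yaw": 0, "grip": 0.5}

```text
time: 15.98
tool_pos: [0.6399, -0.1539, 0.0117]
tool_rot: [3.141, -0.001, 3.091]
contact_force: [-10.1, -0.5, 6.7]
opening: 0.0687
```

Emit:
apply_moves:
  plan:
    - {"tx": -0.001, "ty": 0, "tz": 0, "yaw": 0, "grip": 0.5}
    - {"tx": -0.002, "ty": 0, "tz": 0, "yaw": 0, "grip": 0.5}

```text
time: 16.23
tool_pos: [0.6397, -0.1539, 0.0118]
tool_rot: [3.141, -0.006, 3.092]
contact_force: [-20.0, 0.7, 11.9]
opening: 0.0688
```

```bash
python3 pose.py scene12
```

```text
0.035 [0.04  0.04  0.857] 29 yaw -0.04 ymid -0.106 x at z0 0.8529 rail face x 0.7854
0.075 [ 0.051 -0.242  0.814] 490 yaw -0.051 ymid -0.15 x at z0 0.8065 rail face x 0.7832
16.275 [ 0.6397 -0.1539  0.0118] [-17.7  -0.   11.3]
```

View pics/scene12.png

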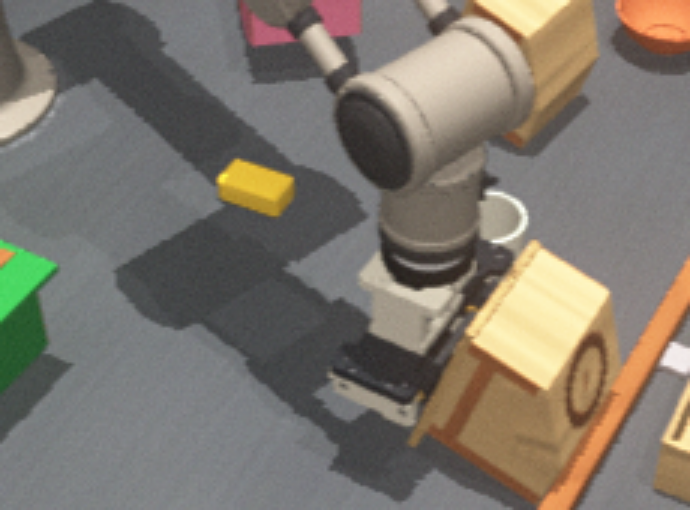

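The force rises to about 20 N at the predicted x of 0.64, so the crate is against the rail. I'll back off.

Emit:
apply_moves:
  plan:
    - {"tx": 0.005, "ty": 0, "tz": 0, "yaw": 0, "grip": 0.5}
    - {"tx": 0.015, "ty": 0, "tz": 0, "yaw": 0, "grip": 0.5}
    - {"tx": 0.035, "ty": 0, "tz": 0, "yaw": 0, "grip": 0.5}
    - {"tx": 0.06, "ty": 0, "tz": 0, "yaw": 0, "grip": 0.5}
    - {"tx": 0.1, "ty": 0, "tz": -0.02, "yaw": 0, "grip": 0.5}
    - {"tx": 0.13, "ty": 0, "tz": -0.07, "yaw": 0, "grip": 0.5}
    - {"tx": 0.17, "ty": 0, "tz": -0.12, "yaw": 0, "grip": 0.5}
    - {"tx": 0.2, "ty": 0, "tz": -0.17, "yaw": 0, "grip": 0.5}

```text
time: 17.27
tool_pos: [0.4411, -0.1437, 0.1828]
tool_rot: [3.141, 0.0, 3.091]
contact_force: [1.1, -0.7, 0.2]
opening: 0.0689
```

```bash
python3 - <<'E'
from pose import *
pose()
pose(y0=.15,y1=.36,x0=.45,x1=.7)
p,d,c=cam("scene");save("scene13",p)
W0=None
for n in("mug","bowl","glaze_jar","kiln_post","cup","sponge_block"):
    for o in robot.outline_of(n,"scene")[:1]: print(n,np.round(o["pixel"]),np.round(np.median(cloud(d,c)[o["region"]&(d>0)],0),3))
p,d,c=cam("top");save("top13",cv2.resize(p[60:260,80:420],None,fx=2,fy=2))
E
```

```text
0.035 [0.043 0.059 0.857] 27 yaw -0.043 ymid -0.106 x at z0 0.852 rail face x 0.7854
0.075 [ 0.051 -0.243  0.814] 478 yaw -0.051 ymid -0.149 x at z0 0.8064 rail face x 0.7832
17.325 [ 0.4408 -0.1443  0.1891] [0.5 0.3 5.5]
0.035 [0.164 0.304 0.55 ] 46 yaw -0.164 ymid 0.259 x at z0 0.593 rail face x 0.8037
0.075 [ 0.164 -0.249  0.583] 290 yaw -0.164 ymid 0.262 x at z0 0.6255 rail face x 0.8039
17.375 [ 0.4428 -0.1448  0.1868] [-0.2 -0.2 -0.2]
bowl [132. 352.] [0.651 0.481 0.028]
glaze_jar [321. 160.] [ 0.524 -0.459  0.064]
kiln_post [346. 217.] [ 0.65  -0.441  0.036]
cup [347. 217.] [ 0.651 -0.441  0.034]
sponge_block [256. 306.] [ 0.743 -0.197  0.121]
```

View pics/scene13.png

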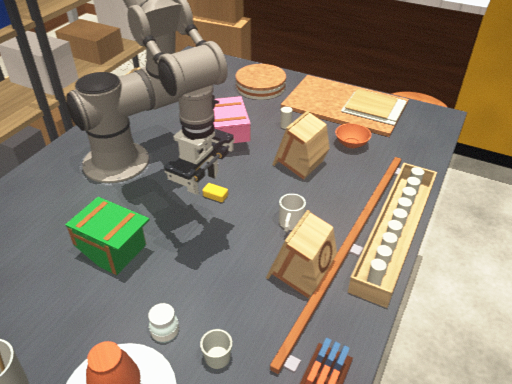

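View pics/top13.png

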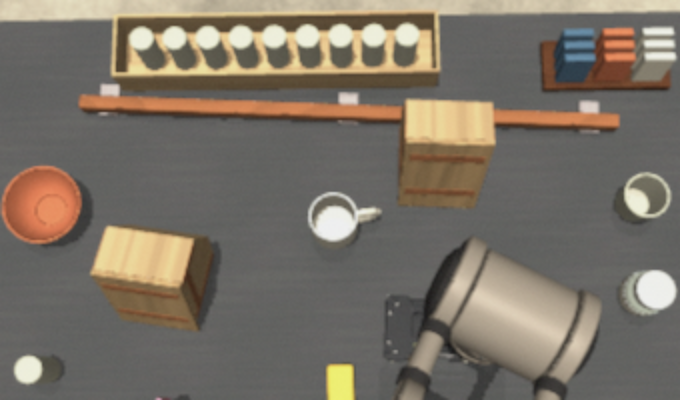

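The stamped crate rests against the rail with its foot at about -0.018 m in the rail frame, yaw -0.051 against the rail's -0.050. The plain crate hasn't moved since it tipped, the gripper is clear, and the bystanders look unmoved.

```bash
python3 -c "
from cell import robot
print(robot.hand_in())"
```

```text
the job is handed in; nothing more can be done
None
```

I tipped both crates onto their near ends by pressing and drawing on their lid ledges. The ring showed under the right-hand one, so I pushed that crate, still tipped, against the rail. I backed the gripper well clear and handed in at about 17.5 s; no verdict was reported.

**Last checks before handing in:**

| Check | Measured | Required |
|---|---|---|
| Stamped crate's foot edge, x in the rail frame | about -18 mm | -31 to -8 mm (nominal rest -19 mm) |
| Stamped crate's yaw against the rail's | -0.051 vs -0.050 rad | within 0.12 rad |
| Plain crate's foot edge, distance from where it began | about 7 mm, mostly measuring error | under 60 mm |

- **Foot position:** The stamped crate's foot distance is partly inferred. In the final view the low part of its underside was hidden, and the fit there picked up something else. I took the foot from how far its upper face had moved. The push force rising to about 20 N where I expected contact agrees with that.
- **Plain crate:** It stands tipped at the 16° lean expected of a crate resting at 74°.
- **Bystanders:** The bowl, glaze jar and cup measured within a few millimetres of their start positions. In the last check the network missed the mug and mislabelled the kiln post and sponge block. I judged those three only by comparing pictures, and they look unmoved.
- **Decoys:** I left the pink and green crates alone.

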